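# Set the template rack's stay on its middle hole

## Robot

A 6-joint arm with a two-finger parallel gripper is mounted at the origin on the work surface. World frame = base frame: x ahead of the robot, y to its left, z up, the work surface at z = 0. Lengths are in m, angles in rad, forces in N, time in s.
With the tool pointing down it reaches from about 0.275 to 0.825 m from the base axis. Payload 4.9 kg.
Tool frame: the origin (TCP) lies midway between the tips of the shut fingers; the grasp point (between the pads) lies 19 mm behind it; z points along the fingers, y is the line along which they close (so a half turn about z gives the same grasp; the last joint's range is limited). The gripper opens to 85 mm and grips with 20 to 120 N. Pads are 22 mm wide; open, the fingers measure 114 mm over their backs; the gripper's body (76 mm by 85 mm) begins 54 mm behind the grasp point. The pads swing forward as they close: fully open they stand 13 mm farther back than shut.
Start: joints at [-1.359, 0.326, -0.193, 1.052, 0, 1.437], TCP at [0.186, -0.517, 0.231] pointing down, gripper open.
Joint ranges: [-2.65, 2.65], [-0.97, 1.79], [-1.3, 1.35], [-1.93, 2.1], [-1.47, 1.37], [-3.14, 3.14]. Speed limits (rad/s): [2.57, 2.57, 3.14, 3.14, 3.14, 3.14].

## Interface

Orientations are given as a 3x3 rotation matrix whose columns are the frame's x, y, z axes.
In Python, from bench import manip gives the robot as it stands.
- The arm moves only by the shell command python3 -m crank 'ROWS' [FORCE]. ROWS is a JSON object of lists of equal length, an entry for each row: "angular": the turn, a rotation vector about the world's x, y, z in rad, a list of three; "offset": the shift along the world's x, y, z in mm, a list of three; "gripper": the opening, from 0 (shut) to 1 (fully open). A call has 1 to 12 rows; each row is the pose to reach, as a shift and turn from the pose commanded when the call began; what a row does not reach only later rows make up. A row lasts 1/8 s, in which the tool goes at most 62.5 mm and 10.7 degrees, less where a joint would pass 70% of its speed; a pose out of reach is approached as far as the arm can. A call with a gripper value outside its range is refused whole. The fingers move at their own pace and stop on an object; FORCE is the grip in N (left out, the last holds). Time passes only in rows, so rows that repeat a pose let the fingers close. It gives the time, the measured TCP pose, the force, the opening and the grip force at its end, in the units of the state.
- manip.get_state(): the state, without advancing time (a new reading comes with each control period).
- manip.read_camera(name): name is "scene" or "top" or "wrist"; returns a dict with "pixels" (420x560x3 uint8, red, green, blue), "z_map" (420x560 float32, m along the optical axis (not along the pixel's ray), 0 where there is no reading), "mtx" (3x3 intrinsics, pixels), "k1" (the pictures are not rectified: a ray, as slopes to the right and down, at radius r is drawn at 1 + k1 r^2 times it, then the intrinsics apply), "extrinsics" (4x4, takes a point from camera to world coordinates). Camera axes: x right, y down, z forward; pixel columns grow to the right and rows downward; lengths in m; the calibration is good to about 2 mm. A picture is of the moment at which its call begins.
- manip.close_job(): hands the job in; it is judged then, once.
The state is a dict: "time_s": time; "joint_positions": joint angles; "dq": joint speeds; "effort": joint torques, N m; "ee_pos": TCP position; "eef_rot": TCP orientation; "force": force on the tool from outside, world axes, zero at the start; "wrist_torque": the same for the moment, N m; "width": opening from 0.0 (shut) to 1.0 (fully open); "grip_force": force on a finger pad.
Only numpy, scipy, OpenCV 4.12 (cv2) and the standard library are available. Lean on these libraries where they do the work, as an engineer would, in place of code of your own. Each camera call takes 0.05 s, during which the arm holds its last target. There are 200 camera calls.

## Task

The template rack on the craft table has a sliding end whose flat metal stay arm is swung off its peg. Take the stay by its black knob, lift it, and drop its middle hole over the rack's upright peg so that the arm lies fully down and holds the sliding end at that width; the sliding end comes along with the arm. Then let go.

Things in the scene. Friction and masses are not known exactly. Their poses are not given: they have to be found in the camera images.
- peg_seat (a point): Fixed peg: steel pin 12 mm thick, round tip, on a plywood boss 42 mm across at the rack's front. Point: pin's foot on the boss's top, 24 mm above the table, where the seated arm's underside lies; tip 28 mm above it. Rack axes: z up, y the way the sliding end opens, x roughly away from the robot. Rack is fixed. Its uprights start 60 mm to +x of the peg and reach 90 mm above the table.
- stay_knob (a point): Knob to grip: round black upright cylinder, 24 mm across, 56 mm high, standing on the stay arm near its free end. Point: its centre (28 mm of knob above and below), 64 mm above the table when the arm is down. Arm about 0.25 kg. The arm turns by itself as the knob is carried; the knob may turn between the fingers. At the start the arm is down, swung 24 to 41 degrees to the rack's -x side.
- stay_middle_hole (a point): Centre of the middle of the stay arm's three holes, at the arm's underside. Arm: flat grey metal bar 247 mm long, 44 wide, 12 thick. Holes go through, 28 mm across (8 mm play round the peg), 45 mm apart. The middle one is 80 mm from the knob's axis, 125 mm from the post's, all on the arm's centre line. Axes: y from knob to post, z up. When seated, y is along the rack's y.
- post_foot (a point): Post on the sliding end: 12 mm steel rod; point: its foot, 24 mm above the table; top 106 mm higher. The arm's collar turns freely on it and slides up to 60 mm up it, staying level and falling by its weight. 205 mm from the knob. It moves only along the rack's y, in line with the peg and on its +y side, follows a push or pull of the arm (1 to 3 N) and stays where left.

How it is judged:
At the end, for the whole second after the job is handed in: The stay's middle hole is over the peg (hole centre within 13 mm of the peg's axis, which its 8 mm play gives by itself) and the arm lies down on the boss (underside within 5 mm of it) (horizontal distance between stay_middle_hole and peg_seat below 0.013 m and z of stay_middle_hole in the frame of peg_seat below 0.005 m); the robot touches nothing.
It also fails if it takes over 40 s, if anything falls off the work surface, if the arm or the gripper's body presses on something with over 40 N, if the wrist force passes 120 N, or if a joint passes its speed limit or range.

## Working session

There is one attempt and no reset: what is moved stays moved. The work goes in short steps, Python scripts to look and compute and a shell command to move; the robot and the scene stay as the last step left them, time stands still between calls to the robot, and variables do not carry over. Pictures are saved under pics/ and viewed, at most 10 in all, crops included, and the job is handed in when it is done.

```bash
mkdir -p pics; cat > h.py <<'E'
import numpy as np, cv2, pickle
from bench import manip
def take(n,f):
    c=manip.read_camera(n); pickle.dump(c,open(f'{n}.pkl','wb'))
    cv2.imwrite(f'pics/{f}.png',cv2.cvtColor(c['pixels'],cv2.COLOR_RGB2BGR)); return c
def load(n): return pickle.load(open(f'{n}.pkl','rb'))
def ray(c,u,v):
    K=c['mtx']; d=np.array([c['k1'],0,0,0,0.])
    s=cv2.undistortPoints(np.array([[[u,v]]],float),K,np.array([c['k1'],0,0,0.]))[0,0]
    return np.array([s[0],s[1],1])
def pt(c,u,v):  # by depth
    z=c['z_map'][int(v),int(u)]; p=ray(c,u,v)*z; E=c['extrinsics']; return E[:3,:3]@p+E[:3,3]
def atz(c,u,v,z):  # by plane
    E=c['extrinsics']; d=E[:3,:3]@ray(c,u,v); return E[:3,3]+d*(z-E[2,3])/d[2]
E
python3 - <<'E'
from h import *
for n in ('top','scene'):
    c=take(n,n+'1'); print(n,c['mtx'][0,0],c['k1'],c['extrinsics'].round(3).tolist())
s=manip.get_state(); print(s['ee_pos'],s['eef_rot'],s['width'],s['time_s'])
E
```

```text
top 394.29577329717796 0.0055851395826107195 [[-0.011, -0.981, 0.191, 0.495], [-1.0, 0.008, -0.013, 0.062], [0.011, -0.191, -0.981, 0.725], [0.0, 0.0, 0.0, 1.0]]
scene 416.98126409808685 -0.13006977981600834 [[0.484, 0.694, -0.533, 0.996], [0.875, -0.388, 0.289, -0.101], [-0.006, -0.606, -0.795, 0.615], [0.0, 0.0, 0.0, 1.0]]
[ 0.18628275 -0.51692602  0.23055452] [[ 9.40823001e-01  3.38898146e-01 -3.56792710e-04]
 [ 3.38898278e-01 -9.40821723e-01  1.56260144e-03]
 [ 1.93884399e-04 -1.59104781e-03 -9.99998715e-01]] 1.0026745501150995 0.1
```

View pics/top1.png

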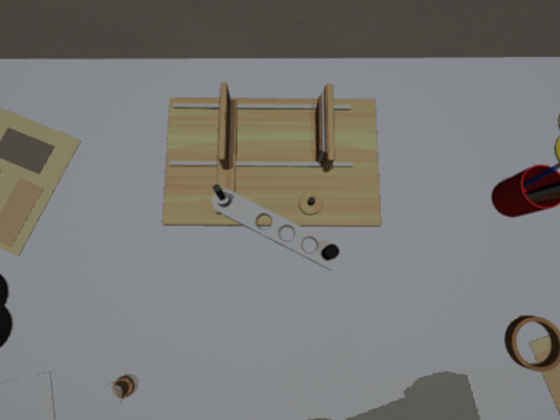

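View pics/scene1.png

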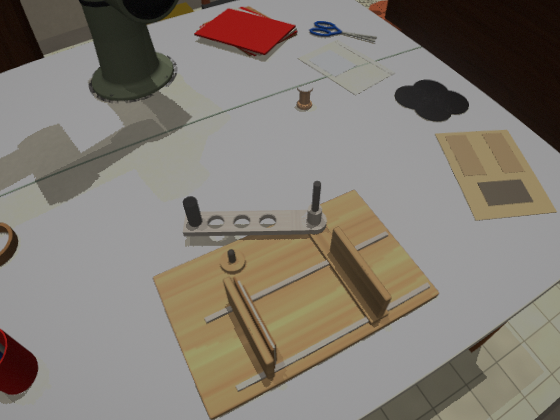

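The top view shows the knob at about (330,252), the post at (221,195), the peg on its boss at (311,202), and the arm's holes at (264,221), (287,233) and (310,245). The scene view shows the knob at (192,211) and the peg at (231,257). I'll enlarge a crop to get closer readings.

```bash
python3 - <<'E'
from h import *
a=cv2.imread('pics/top1.png')[175:275,200:350]; cv2.imwrite('pics/c1.png',cv2.resize(a,None,fx=5,fy=5,interpolation=cv2.INTER_CUBIC))
E
```

```text
(no output)
```

View pics/c1.png

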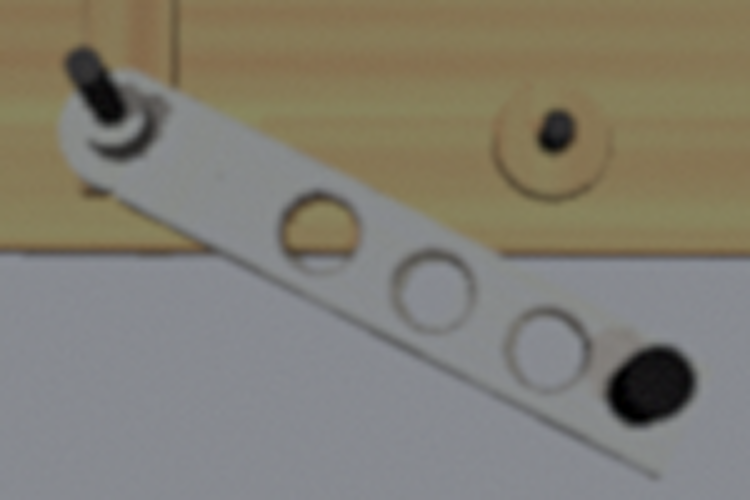

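The crop shows the boss centre at (553,140), the peg tip at (557,126), the knob top at (657,381), the post top at (82,60) and the middle hole at (434,290).

```bash
python3 - <<'E'
from h import *
c=load('top')
f=lambda u,v,z:atz(c,200+u/5-.4,175+v/5-.4,z)
P={'boss':f(553,142,.024),'tip':f(557,127,.05),'knob':f(657,381,.092),'post':f(82,60,.130),'mid':f(434,291,.036),'h1':f(320,231,.036),'h3':f(547,350,.036)}
for k,v in P.items(): print(k,v.round(4))
k,p,m=P['knob'],P['post'],P['mid']
print('knob-post',np.linalg.norm((k-p)[:2]),'knob-mid',np.linalg.norm((k-m)[:2]))
# rack axis from its front edge in full picture (y dir)
a,b=atz(c,164,226,.012),atz(c,380,226,.012); print('edge',a,b)
# check depth: knob top, boss
print(pt(c,331,251),pt(c,306,206))
s=load('scene'); print('scene knob top',atz(s,191,200,.092),'peg tip',atz(s,231.5,251,.05))
E
```

```text
boss [ 0.643  -0.0054  0.024 ]
tip [ 0.6428 -0.0044  0.05  ]
knob [ 0.55   -0.0301  0.092 ]
post [0.6479 0.1505 0.13  ]
mid [0.5872 0.0391 0.036 ]
h1 [0.6089 0.0792 0.036 ]
h3 [ 5.66e-01 -2.00e-04  3.60e-02]
knob-post 0.20546663107850488 knob-mid 0.07862560949909939
edge [0.60494004 0.26101483 0.012     ] [ 0.60134903 -0.13335897  0.012     ]
[ 0.54948509 -0.0298362   0.09399876] [0.6373617  0.00243548 0.02444493]
scene knob top [ 0.54970651 -0.02860865  0.092     ] peg tip [ 0.64462827 -0.00426265  0.05      ]
```

```bash
python3 -m crank '{"angular":[[0,0,0],[0,0,0],[0,0,0],[0,0,0],[0,0,0],[0,0,0],[0,0,0],[0,0,0],[0,0,0],[0,0,0],[0,0,0],[0,0,0]],"offset":[[36,48,0],[73,97,0],[109,146,0],[146,195,0],[182,244,0],[218,292,0],[255,341,-20],[291,390,-40],[328,438,-60],[364,487,-80],[364,487,-80],[364,487,-80]],"gripper":[1,1,1,1,1,1,1,1,1,1,1,1]}' 60; python3 -c "
from h import *
c=take('wrist','w1'); print(manip.get_state()['ee_pos'])"
```

```text
time_s: 1.6
ee_pos: [0.5499, -0.0302, 0.1507]
eef_rot: [[0.94, 0.34, -0.002], [0.34, -0.94, -0.0], [-0.002, -0.0, -1.0]]
force: [-0.1, -1.5, 0.2]
width: 1.0
grip_force: 0.0
[ 0.54986071 -0.03097527  0.15121383]
```

View pics/w1.png

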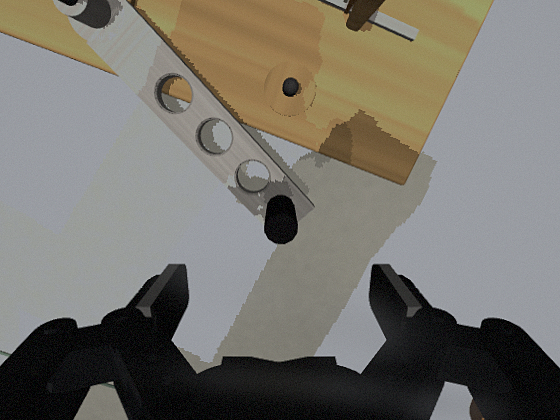

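The wrist view shows the knob top at (281,228), centred between the fingers, and the peg tip at (291,87). I'll go down and grip.

```bash
python3 -c "
from h import *
c=load('wrist'); print(atz(c,281,228,.092),atz(c,291,86,.052),atz(c,215,136,.03))"
python3 -m crank '{"angular":[[0,0,0],[0,0,0],[0,0,0],[0,0,0],[0,0,0],[0,0,0],[0,0,0],[0,0,0],[0,0,0],[0,0,0]],"offset":[[0,0,-35],[0,0,-70],[0,0,-100],[0,0,-100],[0,0,-100],[0,0,-100],[0,0,-100],[0,0,-100],[0,0,-100],[0,0,-100]],"gripper":[1,1,1,1,0,0,0,0,0,0]}' 60
```

```text
[ 0.5505369  -0.03137874  0.092     ] [ 0.64309149 -0.00574285  0.052     ] [0.58746445 0.04010348 0.03      ]
time_s: 2.9
ee_pos: [0.5507, -0.0304, 0.0516]
eef_rot: [[0.941, 0.339, 0.001], [0.339, -0.941, 0.0], [0.001, 0.0, -1.0]]
force: [-0.4, -1.3, 3.6]
width: 0.272
grip_force: 58.7
```

```bash
python3 -m crank '{"angular":[[0,0,0],[0,0,0],[0,0,0],[0,0,0],[0,0,0],[0,0,0],[0,0,0],[0,0,0],[0,0,0],[0,0,0],[0,0,0],[0,0,0]],"offset":[[0,0,15],[0,0,30],[0,0,45],[0,0,47],[20,-10,47],[40,-19,47],[60,-24,47],[80,-28,47],[91,-38,47],[91,-48,47],[91,-55,47],[91,-55,47]],"gripper":[0,0,0,0,0,0,0,0,0,0,0,0]}' 60; python3 -c "
from h import *
take('wrist','w2');take('top','t2')
a=cv2.imread('pics/t2.png')[150:270,190:350]; cv2.imwrite('pics/c2.png',cv2.resize(a,None,fx=5,fy=5,interpolation=cv2.INTER_CUBIC))"
```

```text
time_s: 4.4
ee_pos: [0.6412, -0.087, 0.0986]
eef_rot: [[0.941, 0.337, 0.0], [0.337, -0.941, -0.002], [-0.0, 0.002, -1.0]]
force: [-0.7, -1.2, -3.0]
width: 0.264
grip_force: 59.7
```

View pics/w2.png

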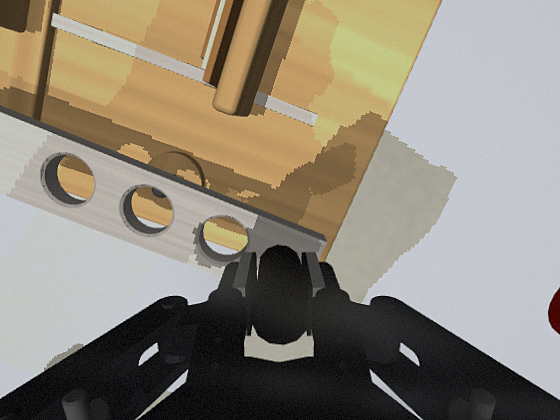

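View pics/c2.png

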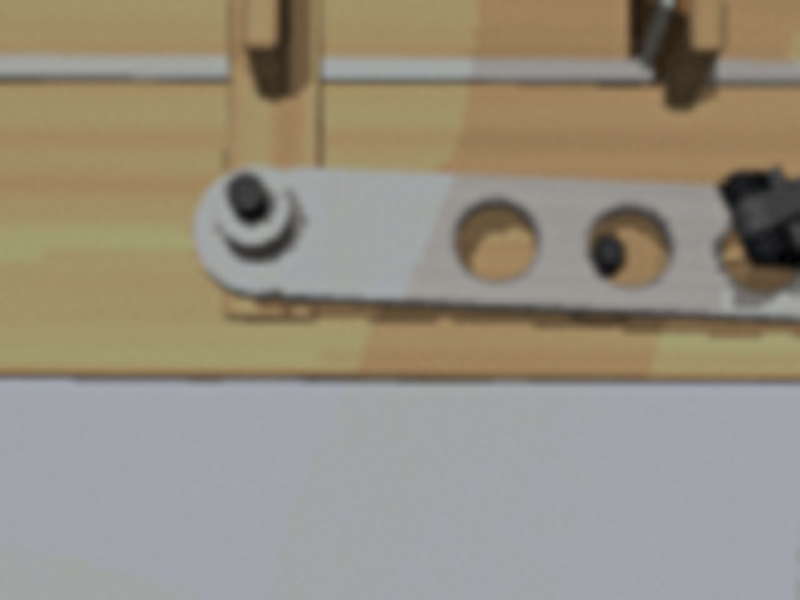

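The crop shows the middle hole's rim centred at (630,246), with the peg tip inside it at (607,255). The wrist view shows the middle hole at (147,210). Next I'll compute the offset between hole and peg.

```bash
python3 - <<'E'
from h import *
c=load('top'); f=lambda u,v,z:atz(c,190+u/5-.4,150+v/5-.4,z)
print('hole',f(631,246,.083),'h1',f(498,241,.083),'peg',f(607,253,.052),'post',f(247,190,.13))
w=load('wrist'); print('wrist holes',atz(w,145,208,.083),atz(w,67,178,.083))
E
```

```text
hole [ 0.63761511 -0.00921968  0.083     ] h1 [0.63969409 0.03516637 0.083     ] peg [ 0.64204775 -0.00420539  0.052     ] post [0.64599294 0.11484527 0.13      ]
wrist holes [ 0.64228526 -0.01016374  0.083     ] [0.64436616 0.03282835 0.083     ]
```

```bash
python3 -m crank '{"angular":[[0,0,0],[0,0,0],[0,0,0],[0,0,0],[0,0,0],[0,0,0],[0,0,0]],"offset":[[3,5,0],[3,5,0],[3,5,-8],[3,5,-16],[3,5,-24],[3,5,-30],[3,5,-30]],"gripper":[0,0,0,0,0,0,0]}' 60; python3 -c "
from h import *
take('wrist','w3');take('top','t3')
a=cv2.imread('pics/t3.png')[180:240,230:350]; b=cv2.resize(a,None,fx=5,fy=5,interpolation=cv2.INTER_CUBIC)
w=cv2.imread('pics/w3.png')[120:270,0:300]; cv2.imwrite('pics/c3.png',np.vstack([b,cv2.resize(w,(600,300))]))"
```

```text
time_s: 5.38
ee_pos: [0.6438, -0.0802, 0.0674]
eef_rot: [[0.941, 0.339, -0.001], [0.339, -0.941, 0.001], [-0.001, -0.001, -1.0]]
force: [-2.0, 0.4, -3.0]
width: 0.265
grip_force: 59.7
```

View pics/c3.png

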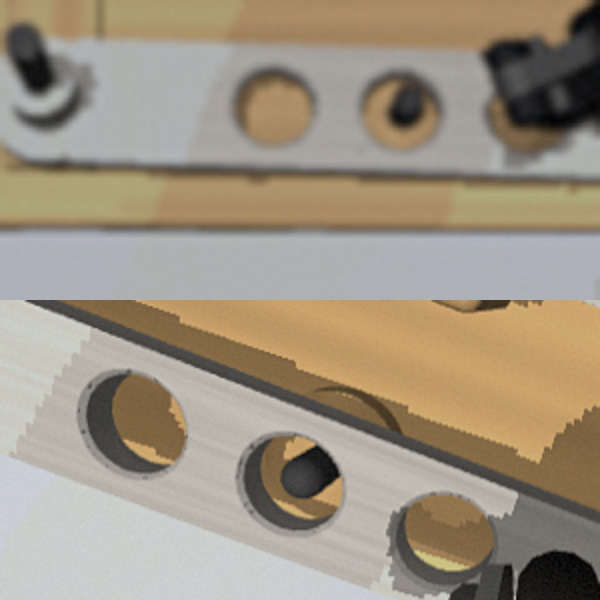

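The middle hole is over the peg: the tip is at about (407,103), inside the rim centred at (401,109). I'll lower it fully, release and back off.

```bash
python3 -m crank '{"angular":[[0,0,0],[0,0,0],[0,0,0],[0,0,0],[0,0,0],[0,0,0],[0,0,0],[0,0,0],[0,0,0]],"offset":[[0,0,-6],[0,0,-12],[0,0,-16],[0,0,-16],[0,0,-16],[0,0,-16],[0,0,-16],[0,0,-16],[0,0,-16]],"gripper":[0,0,0,0,0.75,0.75,0.75,0.75,0.75]}' 60
```

```text
time_s: 6.6
ee_pos: [0.6444, -0.0805, 0.0522]
eef_rot: [[0.941, 0.339, -0.0], [0.339, -0.941, -0.0], [-0.0, 0.0, -1.0]]
force: [0.1, 0.7, 0.3]
width: 0.752
grip_force: 0.0
```

```bash
python3 -m crank '{"angular":[[0,0,0],[0,0,0],[0,0,0],[0,0,0],[0,0,0],[0,0,0]],"offset":[[0,0,30],[0,0,65],[0,0,110],[0,0,150],[0,0,150],[0,0,150]],"gripper":[0.75,0.75,0.75,0.75,0.75,0.75]}' 60; python3 -c "
from h import *
w=take('wrist','w4');c=take('scene','s4')
a=cv2.imread('pics/s4.png')[170:290,130:350]; w=cv2.imread('pics/w4.png')[0:280,0:560]
cv2.imwrite('pics/c4.png',np.vstack([cv2.resize(a,(560,305)),w]))"
```

```text
time_s: 7.35
ee_pos: [0.6441, -0.0804, 0.2018]
eef_rot: [[0.941, 0.339, -0.001], [0.339, -0.941, 0.0], [-0.001, -0.0, -1.0]]
force: [-0.7, -1.1, -0.7]
width: 0.751
grip_force: 0.0
```

View pics/c4.png

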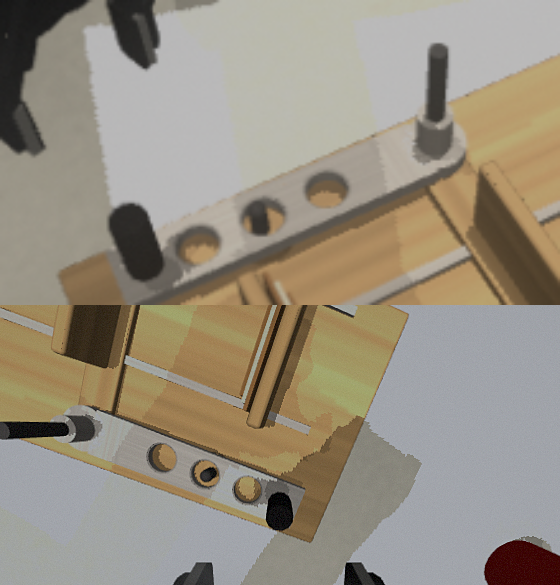

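The peg stands in the middle hole, at (262,218) in the upper crop and (206,474) in the lower, and the gripper is clear. I'll check the arm's height by depth, then hand in.

```bash
python3 -c "
from h import *
w=load('wrist')
z=[pt(w,u,v)[2].round(4) for u,v in ((130,135),(184,160),(226,178),(185,165))]; print(z)
if np.median(z)<.039: print(manip.close_job())"
```

```text
[np.float64(0.0368), np.float64(0.0369), np.float64(0.038), np.float64(0.0374)]
the job is handed in; nothing more can be done
None
```

The stay's middle hole is over the peg and the arm lies down on the boss, with its top measured at about 37 mm against 36 mm nominal. The gripper is clear and the job is handed in at about 7.5 s.

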